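# Tighten the bit in the fixture chuck and snap its guard on

### The job

Get the small fixture chuck ready for work: turn its sleeve clockwise, seen from above, until the three jaws grip the bit tightly. Then take the grey guard by its neck, lower it upright over the bit and chuck, and press it straight down (about 12 N) until the catches give way with a sudden drop in force and its foot sits flat on the seat of the chuck's flange. Do not let go: finish while still gripping the guard and still pressing it down firmly, about 10 N, with the jaws still tight and the other things on the bench left where they are.

Things in the scene. Friction and masses are not known exactly. Their poses are not given: they have to be found in the camera images.
- chuck: fixture chuck bolted upright to the bench right of the vice (the guard stands on the nearer or the farther side of it); origin on its axis at the bench surface, z up. Round dark flange 92 mm across; above it a steel collar 50 mm across, its tapered top ending 34 mm above the bench, with three spring balls (catches) peeping 5 mm out of its side; then ribbed sleeve, three jaws and bit
- seat: the flat seat ring of the chuck's flange, 71 mm across, on which the foot of the guard comes to rest; origin on the chuck's axis at the bench surface, top face 12 mm above it
- sleeve_mid (a point): point on the chuck's axis where its sleeve is gripped, 58 mm above the bench. The sleeve is a round ribbed aluminium ring 30 mm across, from 38 to 70 mm above the bench; the jaws stand above it, up to 82 mm, within 15 mm of the axis, and the bit up to 97 mm.
- sleeve (a joint): angle of the chuck's sleeve in rad, growing clockwise seen from above; the jaws close 4 mm per rad. It starts between 0 and 0.25 (jaws open), the jaws touch the bit at about 1.16, it is tight by 1.25, and a stop ends it at 1.4. Turning takes about 0.2 N m and the sleeve stays where it is left.
- jaw0: one of the three chuck jaws, small dark blocks round the bit 70 to 82 mm above the bench that move together; origin on the chuck's axis at the bench surface
- bit: steel countersink bit 8 mm across (head 13 mm) and 56 mm long, standing loose and upright in the bore of the chuck, its tip 97 mm above the bench; origin at the centre of its lower end
- guard_neck (a point): centre of the guard's neck, 56 mm above the guard's underside, z up: a straight round hollow tube 42 mm across (36 mm bore), from 26 to 74 mm above the underside; grip the guard here. With the guard fully home this point is 68 mm above the bench, on the chuck's axis
- padlock: brass padlock, 42 mm wide and 66 mm tall, standing at the back near the vice: leave it
- tape_roll: roll of tape, 64 mm across and 18 mm high, lying at the back right: leave it
- oil_bottle: small white oil bottle with a spout, 40 mm across and 114 mm tall, at the back: leave it
- lock_cylinder: lock cylinder, 67 mm long and 38 mm high, at the back: leave it
- guard: hollow grey plastic bell 74 mm tall, open at both ends, 55 to 90 g, standing upright; origin at the centre of its underside. Skirt 68 mm across up to 26 mm, neck above. A bead in its foot (54 mm bore) must pass the three balls: it meets them 17 mm above the seat, they resist with up to about 12 N, give way about 9 mm above the seat, and it then drops on to the seat

How it is judged:
By the outcome, as a careful person would: the job done as asked, in the order asked, and still so for the second after the job is handed in, while the arm keeps its last pose, push and grip.
It also fails if it takes over 61 s, if anything falls off the work surface, if the arm or the gripper's body presses on something with over 40 N, if the wrist force passes 120 N, or if a joint passes its speed limit or range.

### The arm

A 6-joint arm with a two-finger parallel gripper is mounted at the origin on a cart in front of the work surface, level with it; the furniture and walls round the work are solid. World frame = base frame: x ahead of the robot, y to its left, z up, the work surface at z = 0. Lengths are in m, angles in rad, forces in N, time in s.
With the tool pointing down it reaches from about 0.35 to 0.975 m from the base axis. Payload 17.4 kg.
Tool frame: the origin (TCP) lies between the finger pads; the fingertips stand 17 mm ahead of it and the grasp point (between the pads) lies 2 mm behind it; z points along the fingers, y is the line along which they close (so a half turn about z gives the same grasp; the last joint's range is limited). The gripper opens to 85 mm and grips with 20 to 120 N. Pads are 22 mm wide; open, the fingers measure 114 mm over their backs; the gripper's body (76 mm by 85 mm) begins 54 mm behind the grasp point. The pads swing forward as they close: fully open they stand 13 mm farther back than shut.
Start: joints at [1.271, 0.116, 1.442, -0, 1.584, -0.038], TCP at [0.175, 0.652, 0.248] pointing down, gripper open.
Joint ranges: [-2.83, 2.83], [-0.83, 2.19], [0.07, 2.5], [-1.14, 4.28], [0.01, 3], [-2.97, 2.97]. Speed limits (rad/s): [1.89, 1.89, 2.22, 3.14, 3.14, 3.14].

### API

Orientations are given as a unit quaternion [w, x, y, z].
In Python, from cell import arm gives the robot as it stands. The module is installed in compiled form; this text tells all that it offers.
- The arm moves only by the tool arm_command, never from a script. Its argument "deltas" is a list of rows, each an object with "delta_pos": the shift along the tool's x, y, z in cm, a list of three; "turn": the turn, a rotation vector about the tool's x, y, z in degrees, a list of three. In form: [{"delta_pos": [x, y, z], "turn": [rx, ry, rz]}, ...]. A call has 1 to 8 rows; each row is the pose to reach, as a shift and turn from the pose commanded when the call began, along the tool's axes at that moment; what a row does not reach only later rows make up. A row lasts 1/8 s, in which the tool goes at most 62.5 mm and 10.7 degrees, less where a joint would pass 70% of its speed; a pose out of reach is approached as far as the arm can. A call with a gripper value outside its range is refused whole. "fingers" is the finger opening in cm, from 0 to 8.54, set as the call begins (left out, the last holds). The fingers move at their own pace and stop on an object; "squeeze" is the grip in N (left out, the last holds). Time passes only in rows, so rows that repeat a pose let the fingers close. It gives the time, the measured TCP pose, the force, the opening and the grip force at its end, in the units of the state.
- arm.get_obs(): the state, without advancing time (a new reading comes with each control period).
- arm.read_camera(name): name is "scene" or "top" or "wrist"; returns a dict with "color" (384x512x3 uint8, red, green, blue), "vertical_fov" (degrees; the focal length in pixels is half the picture's height over the tangent of half this angle, whatever the lens; pixels are square), "cx", "cy" (the principal point, pixels), "camera_from_world" (4x4, takes a point from world to camera coordinates). Camera axes: x right, y down, z forward; pixel columns grow to the right and rows downward; lengths in m; the calibration is good to about 2 mm. A picture is of the moment at which its call begins. There is no depth.
- arm.close_job(): hands the job in; it is judged then, once.
The state is a dict: "time": time; "joint_positions": joint angles; "joint_velocities": joint speeds; "joint_torque": joint torques, N m; "tcp_pos": TCP position; "ee_rot": TCP orientation; "contact_force": force on the tool from outside, world axes, zero at the start; "moment": the same for the moment, N m; "finger_gap": opening from 0.0 (shut) to 1.0 (fully open); "grip_force": force on a finger pad.
Only numpy, scipy, OpenCV 4.12 (cv2) and the standard library are available. Lean on these libraries where they do the work, as an engineer would, in place of code of your own. Each camera call takes 0.05 s, during which the arm holds its last target. There are 200 camera calls.

## Working session

There is one attempt and no reset: what is moved stays moved. The work goes in short steps, Python scripts to look and compute and a tool call to move; the robot and the scene stay as the last step left them, time stands still between calls to the robot, and variables do not carry over. Pictures are saved under pics/ and viewed, at most 10 in all, crops included, and the job is handed in when it is done.

Besides the shell and the picture viewer there is one more tool, called after "Request:" in YAML: its name, and indented under it one key for each argument. arm_command: Moves the arm, as the interface text tells. Its arguments: {"type":"object","properties":{"deltas":{"type":"array"},"fingers":{"type":"number"},"squeeze":{"type":"number"}},"required":["deltas"]}

```bash
mkdir -p pics
cat > h.py <<'E'
import numpy as np, cv2
from cell import arm
def snap(n):
    r=arm.read_camera(n); c=r["color"]; f=c.shape[0]/2/np.tan(np.radians(r["vertical_fov"])/2)
    return c,(f,r["cx"],r["cy"],np.array(r["camera_from_world"]))
def ray(cal,u,v):
    f,cx,cy,T=cal; R=T[:3,:3]; o=-R.T@T[:3,3]; d=R.T@np.array([(u-cx)/f,(v-cy)/f,1]); return o,d/np.linalg.norm(d)
def onz(cal,u,v,z):
    o,d=ray(cal,u,v); return o+d*(z-o[2])/d[2]
def proj(cal,p):
    f,cx,cy,T=cal; q=T[:3,:3]@np.array(p)+T[:3,3]; return np.array([f*q[0]/q[2]+cx,f*q[1]/q[2]+cy])
def save(c,name,s=1):
    cv2.imwrite("pics/"+name,cv2.resize(c[:,:,::-1],None,fx=s,fy=s,interpolation=cv2.INTER_CUBIC))
E
python3 - <<'E'
from h import *
for n in ["scene","top"]:
    c,cal=snap(n); save(c,n+"1.png",1.5); print(n,cal[:3],ray(cal,256,192))
    np.save(n+".npy",c)
o=arm.get_obs(); print({k:np.round(o[k],3) for k in o})
E
```

```text
scene (np.float64(495.41091000972307), 260.819936996267, 187.8405639410433) (array([-0.05554253, -0.62759547,  0.536271  ]), array([ 0.70055198,  0.42666172, -0.57200235]))
top (np.float64(358.76721835104775), 257.2511880440263, 185.51405600770394) (array([ 0.41779817, -0.28092675,  0.89496385]), array([ 0.11124195,  0.00360035, -0.99378683]))
{'time': np.float64(0.1), 'joint_positions': array([ 1.271,  0.116,  1.442, -0.   ,  1.584, -0.038]), 'joint_velocities': array([-0.001, -0.001, -0.   ,  0.   , -0.001,  0.002]), 'joint_torque': array([ 1.0000e-03, -7.3368e+01, -6.3379e+01, -0.0000e+00,  5.0000e-03,
       -0.0000e+00]), 'tcp_pos': array([0.175, 0.652, 0.248]), 'ee_rot': array([-0.   ,  0.131,  0.991, -0.001]), 'contact_force': array([ 0.527, -1.049,  0.182]), 'moment': array([0.035, 0.021, 0.049]), 'grip_force': np.float64(0.0), 'finger_gap': np.float64(0.996)}
```

View pics/scene1.png

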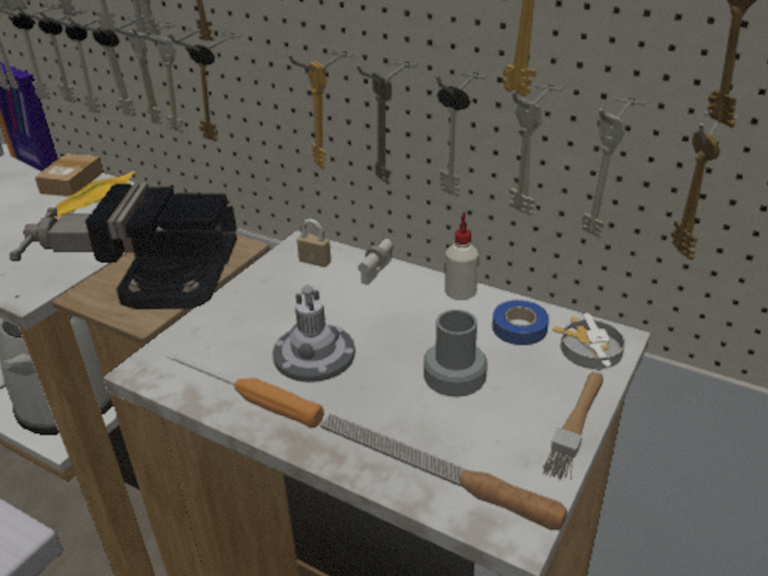

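View pics/top1.png

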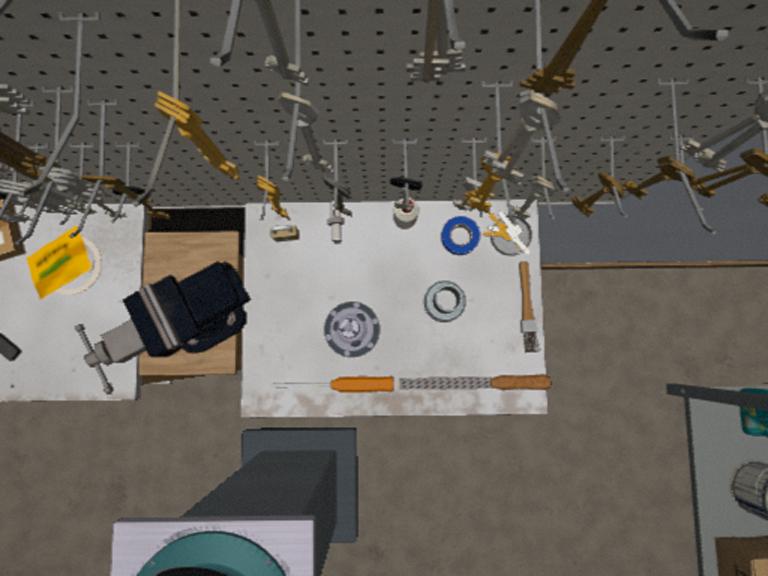

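The scene shows the chuck at about (314,350) and the guard at about (456,350), both in 1.5x pixels. In the top view they are at (352,328) and (445,301). The guard is clear of everything else.

Run:
```python
from h import *
c,cal=snap("top")
g=c.astype(int)
for name,(u,v,r),zs in [("chuck",(235,219,24),(0.006,.012)),("guard",(297,200,22),(0.0,.026,.074))]:
    w=g[v-r:v+r,u-r:u+r]; m=(w.max(2)<165).astype(np.uint8)
    n,l,s,ce=cv2.connectedComponentsWithStats(m); k=1+np.argmax(s[1:,4]); 
    cs,_=cv2.findContours((l==k).astype(np.uint8),cv2.RETR_EXTERNAL,cv2.CHAIN_APPROX_NONE); cc=cs[0]
    (a,b),rr=cv2.minEnclosingCircle(cc); e=cv2.fitEllipse(cc)
    print(name,s[k],a+u-r,b+v-r,rr,e)
    for z in zs: print(z,onz(cal,a+u-r,b+v-r,z),onz(cal,e[0][0]+u-r,e[0][1]+v-r,z), rr*(.895-z)/cal[0]*2)
c2=c[160:260,180:360]; save(c2,"topcrop.png",4.4)
```

```text
chuck [   5    6   38   38 1076] 234.21287155151367 219.2524757385254 19.148042678833008 ((23.353723526000977, 24.26801300048828), (37.00152587890625, 37.209598541259766), 58.013084411621094)
0.006 [ 0.45032073 -0.223087    0.006     ] [ 0.45027805 -0.22343456  0.006     ] 0.09489501309356643
0.012 [ 0.45010123 -0.22347739  0.012     ] [ 0.45005883 -0.2238226   0.012     ] 0.09425455181284495
guard [  7   9  29  28 482] 296.0 200.5 14.534542083740234 ((21.08009910583496, 22.61585235595703), (27.345205307006836, 28.319860458374023), 73.41372680664062)
0.0 [ 0.49528889 -0.37747605  0.        ] [ 0.49499571 -0.37766859  0.        ] 0.07251730091024644
0.026 [ 0.49303767 -0.37467115  0.026     ] [ 0.49275301 -0.3748581   0.026     ] 0.07041065306257448
0.074 [ 0.48888158 -0.36949288  0.074     ] [ 0.48861264 -0.3696695   0.074     ] 0.06652145703610317
```

View pics/topcrop.png

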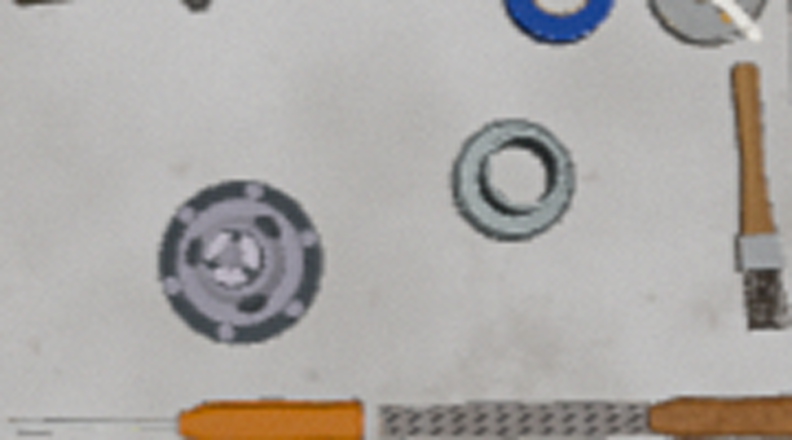

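```bash
cat >> h.py <<'E'
from scipy.spatial.transform import Rotation as Ro
def plan(p,yaw=None,quiet=False):
    "delta (cm) and turn (deg) from current measured pose to world p, tool y axis at world angle yaw (deg), pointing down"
    o=arm.get_obs(); q=o["ee_rot"]; R=Ro.from_quat([q[1],q[2],q[3],q[0]])
    d=R.inv().apply(np.array(p)-o["tcp_pos"])*100
    y=R.apply([0,1,0]); cur=np.degrees(np.arctan2(y[1],y[0]))
    if yaw is None: yaw=cur
    a=np.radians(yaw); Y=np.array([np.cos(a),np.sin(a),0]);Z=np.array([0,0,-1.]);X=np.cross(Y,Z)
    t=(R.inv()*Ro.from_matrix(np.c_[X,Y,Z])).as_rotvec(degrees=True)
    print("tcp",o["tcp_pos"].round(4),"yaw",cur.round(2),"tilt",R.apply([0,0,1]).round(4),"delta",d.round(2),"turn",t.round(2),"j",o["joint_positions"].round(2))
E
python3 - <<'E'
from h import *
plan([.42,.2,.25],45); plan([.42,-.22,.25],11)
E
```

```text
tcp [0.1747 0.6519 0.2477] yaw 75.0 tilt [-2.e-04 -8.e-04 -1.e+00] delta [-35.39 -37.3   -0.19] turn [-5.e-02  1.e-02  3.e+01] j [ 1.27  0.12  1.44 -0.    1.58 -0.04]
tcp [0.1747 0.6519 0.2477] yaw 75.0 tilt [-2.e-04 -8.e-04 -1.e+00] delta [-46.26 -77.87  -0.16] turn [-4.0e-02  3.0e-02  6.4e+01] j [ 1.27  0.12  1.44 -0.    1.58 -0.04]
```

Request:
arm_command:
  deltas:
    - {"delta_pos": [-5,-5,0],"turn": [0,0,4]}
    - {"delta_pos": [-9,-9.5,0],"turn": [0,0,8]}
    - {"delta_pos": [-13,-14,0],"turn": [0,0,12]}
    - {"delta_pos": [-17,-18,0],"turn": [0,0,16]}
    - {"delta_pos": [-22,-23,0],"turn": [0,0,20]}
    - {"delta_pos": [-26,-28,0],"turn": [0,0,24]}
    - {"delta_pos": [-31,-33,0],"turn": [0,0,27]}
    - {"delta_pos": [-35.4,-37.3,0],"turn": [0,0,30]}

```text
time: 1.15
tcp_pos: [0.412, 0.2128, 0.2484]
ee_rot: [0.0, 0.383, 0.924, 0.0]
contact_force: [0.5, 1.0, -0.3]
finger_gap: 0.999
grip_force: 0.0
```

Run:
```python
from h import *
plan([.42,-.22,.25],11)
```

```text
tcp [0.412  0.2128 0.2484] yaw 44.92 tilt [ 6.e-04  3.e-04 -1.e+00] delta [-31.21 -29.99  -0.17] turn [ 0.04  0.   33.92] j [ 0.42 -0.36  1.87  0.    1.63 -0.36]
```

Request:
arm_command:
  deltas:
    - {"delta_pos": [-4,-4,0],"turn": [0,0,4]}
    - {"delta_pos": [-8,-8,0],"turn": [0,0,8]}
    - {"delta_pos": [-12,-12,0],"turn": [0,0,12]}
    - {"delta_pos": [-16,-15,0],"turn": [0,0,17]}
    - {"delta_pos": [-20,-19,0],"turn": [0,0,21]}
    - {"delta_pos": [-24,-23,0],"turn": [0,0,25]}
    - {"delta_pos": [-27,-26,0],"turn": [0,0,29]}
    - {"delta_pos": [-30,-29.5,0],"turn": [0,0,34]}

```text
time: 2.15
tcp_pos: [0.4148, -0.2076, 0.2482]
ee_rot: [0.0, 0.637, 0.771, 0.0]
contact_force: [1.2, 0.3, -0.5]
finger_gap: 1.001
grip_force: 0.0
```

Request:
arm_command:
  deltas:
    - {"delta_pos": [0,0,0],"turn": [0,0,0]}
    - {"delta_pos": [0,0,0],"turn": [0,0,0]}

```text
time: 2.4
tcp_pos: [0.415, -0.2058, 0.2481]
ee_rot: [-0.0, 0.636, 0.772, 0.0]
contact_force: [-0.6, 0.1, -0.0]
finger_gap: 0.998
grip_force: 0.0
```

Run:
```python
from h import *
plan([.45,-.2235,.15],11)
c,cal=snap("wrist"); save(c,"w1.png",1.5); print(cal[0],ray(cal,256,192))
for p in [(.45,-.2235,.012),(.45,-.2235,.097),(.4935,-.3755,0),(.4935,-.3755,.074)]: print(proj(cal,p))
```

```text
tcp [ 0.415  -0.2058  0.2481] yaw 11.02 tilt [-2.e-04  4.e-04 -1.e+00] delta [-2.41  3.09  9.81] turn [-0.01 -0.03  0.02] j [-0.52 -0.36  1.87  0.    1.63 -0.71]
304.8586817912295 (array([ 0.39884555, -0.13109553,  0.37515493]), array([ 0.03135079, -0.27824959, -0.95999703]))
[289.18878984 188.06891381]
[296.39718013 211.47716276]
[295.09259285 292.28107162]
[301.32603089 329.00987153]
```

View pics/w1.png

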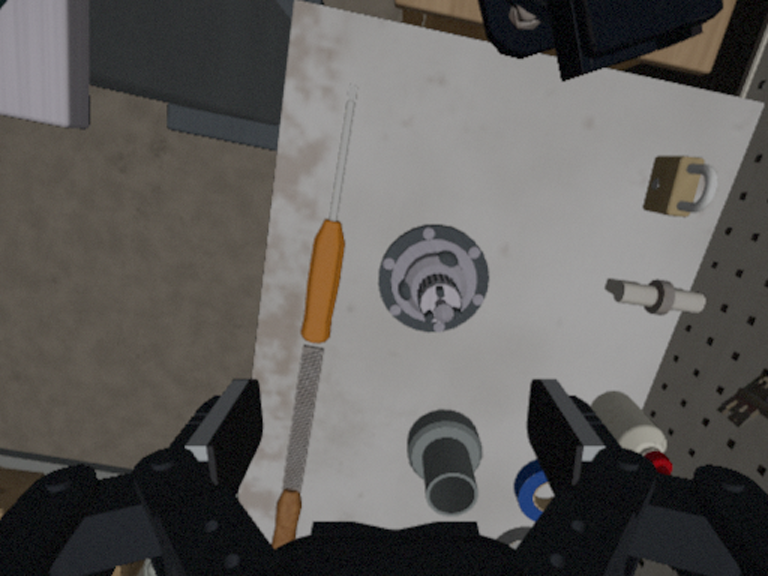

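The wrist view shows the flange centred near (434,278) and the guard's top rim at (452,492), in 1.5x pixels. Both agree with the estimates. Next I refine the positions.

Run:
```python
from h import *
def mask(c,u,v,r,t):
    w=c.astype(int)[v-r:v+r,u-r:u+r].max(2); m=(w<t).astype(np.uint8)
    n,l,s,ce=cv2.connectedComponentsWithStats(m,connectivity=4); k=l[r,r] or 1+np.argmax(s[1:,4])
    cs,_=cv2.findContours((l==k).astype(np.uint8),cv2.RETR_EXTERNAL,cv2.CHAIN_APPROX_NONE)
    return max(cs,key=len)[:,0]+[u-r,v-r]
c,cal=snap("wrist")
k=mask(c,289,184,46,128)
P=np.array([onz(cal,u,v,.011)[:2] for u,v in k])
print("chuck wrist",cv2.minEnclosingCircle(P.astype(np.float32)),len(k), P.min(0),P.max(0))
t,tc=snap("top")
k=mask(t,235,219,24,165); P=np.array([onz(tc,u,v,.011)[:2] for u,v in k]); print("chuck top",cv2.minEnclosingCircle(P.astype(np.float32)), (P.min(0)+P.max(0))/2)
# guard: skirt top edge z=.026 in top view: outline
k=mask(t,297,200,22,165); 
for z in (.015,.026):
    P=np.array([onz(tc,u,v,z)[:2] for u,v in k]); print("guard top",z,cv2.minEnclosingCircle(P.astype(np.float32)),(P.min(0)+P.max(0))/2)
# bore at neck top in top and wrist
for n,im,cl,(u,v,r),th in (("top",t,tc,(297,200,8),None),("wrist",c,cal,(301,327,22),None)):
    w=im[v-r:v+r,u-r:u+r].max(2); save(np.dstack([w]*3),"n_%s.png"%n,10)
    e=cv2.Canny(cv2.GaussianBlur(w,(3,3),0),60,120)
k=mask(c,296,305,36,140); print("guard wrist", k.min(0),k.max(0))
P=np.array([onz(cal,u,v,.074)[:2] for u,v in k if v>318]); print((P.min(0)+P.max(0))/2,P.min(0),P.max(0))
P=np.array([onz(cal,u,v,.026)[:2] for u,v in k if v<310]); print((P.min(0)+P.max(0))/2,P.min(0),P.max(0))
```

```text
chuck wrist ((0.44877225160598755, -0.22169587016105652), 0.04651835933327675) 242 [ 0.40280503 -0.26818889] [ 0.49461659 -0.17562517]
chuck top ((0.45246651768684387, -0.22363564372062683), 0.08191199600696564) [ 0.45246652 -0.22401625]
guard top 0.015 ((0.4935795068740845, -0.37633225321769714), 0.03539064899086952) [ 0.49415356 -0.37595298]
guard top 0.026 ((0.4926321506500244, -0.37513965368270874), 0.03494950011372566) [ 0.49319908 -0.37476511]
guard wrist [270 273] [320 340]
[ 0.49075626 -0.3759801 ] [ 0.46700882 -0.39403299] [ 0.51450369 -0.35792721]
[ 0.49018159 -0.35904692] [ 0.45487826 -0.38991188] [ 0.52548491 -0.32818195]
```

Run:
```python
from h import *
plan([.4495,-.2226,.058],11)
```

```text
tcp [ 0.4153 -0.2051  0.2484] yaw 11.1 tilt [ 3.e-04  0.e+00 -1.e+00] delta [-2.37  3.02 19.04] turn [0.02 0.   0.1 ] j [-0.51 -0.36  1.87  0.    1.63 -0.71]
```

Request:
arm_command:
  deltas:
    - {"delta_pos": [-1.2,1.5,2],"turn": [0,0,0]}
    - {"delta_pos": [-2.4,3.0,5],"turn": [0,0,0]}
    - {"delta_pos": [-2.4,3.0,8],"turn": [0,0,0]}
    - {"delta_pos": [-2.4,3.0,11],"turn": [0,0,0]}
    - {"delta_pos": [-2.4,3.0,14],"turn": [0,0,0]}
    - {"delta_pos": [-2.4,3.0,16],"turn": [0,0,0]}
    - {"delta_pos": [-2.4,3.0,18],"turn": [0,0,0]}
    - {"delta_pos": [-2.4,3.0,19],"turn": [0,0,0]}

```text
time: 3.55
tcp_pos: [0.4491, -0.2237, 0.0574]
ee_rot: [-0.0, 0.636, 0.772, -0.0]
contact_force: [0.0, 0.6, -0.8]
finger_gap: 0.999
grip_force: 0.0
```

Request:
arm_command:
  deltas:
    - {"delta_pos": [0,0,0],"turn": [0,0,0]}
    - {"delta_pos": [0,0,0],"turn": [0,0,0]}
    - {"delta_pos": [0,0,0],"turn": [0,0,0]}
    - {"delta_pos": [0,0,0],"turn": [0,0,0]}
    - {"delta_pos": [0,0,0],"turn": [0,0,0]}
    - {"delta_pos": [0,0,0],"turn": [0,0,0]}
  fingers: 2.0
  squeeze: 20

```text
time: 4.3
tcp_pos: [0.4509, -0.2239, 0.0596]
ee_rot: [0.002, 0.636, 0.772, 0.001]
contact_force: [14.9, 2.8, -0.5]
finger_gap: 0.345
grip_force: 22.4
```

```bash
cat >> h.py <<'E'
def state():
    o=arm.get_obs(); q=o["ee_rot"]; R=Ro.from_quat([q[1],q[2],q[3],q[0]]); y=R.apply([0,1,0])
    print("t",round(float(o["time"]),2),"tcp",o["tcp_pos"].round(4),"yaw",np.degrees(np.arctan2(y[1],y[0])).round(2),"F",o["contact_force"].round(2),"Ftool",R.inv().apply(o["contact_force"]).round(2),"M",o["moment"].round(3),"gap",round(float(o["finger_gap"])*85.4,2),"grip",round(float(o["grip_force"]),1),"tilt",R.apply([0,0,1]).round(4))
E
python3 -c "
from h import *
state()"
```

```text
t 4.3 tcp [ 0.4509 -0.2239  0.0596] yaw 11.01 F [14.86  2.77 -0.48] Ftool [-0.12 15.12  0.55] M [ 0.526 -2.046  0.081] gap 29.45 grip 22.4 tilt [ 4.8e-03 -5.0e-04 -1.0e+00]
```

Request:
arm_command:
  deltas:
    - {"delta_pos": [0,0.1,0],"turn": [0,0,0]}
    - {"delta_pos": [0,0.2,0],"turn": [0,0,0]}
    - {"delta_pos": [0,0.2,0],"turn": [0,0,0]}

```text
time: 4.68
tcp_pos: [0.4512, -0.2238, 0.0595]
ee_rot: [0.0, 0.636, 0.772, -0.0]
contact_force: [-4.2, 0.6, 10.3]
finger_gap: 0.343
grip_force: 23.0
```

```bash
python3 -c "
from h import *
state()"
```

```text
t 4.67 tcp [ 0.4512 -0.2238  0.0595] yaw 11.01 F [-4.25  0.56 10.33] Ftool [  1.35  -4.06 -10.33] M [0.158 0.956 0.062] gap 29.33 grip 23.0 tilt [ 3.e-04 -8.e-04 -1.e+00]
```

Request:
arm_command:
  deltas:
    - {"delta_pos": [0,-0.05,-0.1],"turn": [0,0,0]}
    - {"delta_pos": [0,-0.05,-0.1],"turn": [0,0,0]}
    - {"delta_pos": [0,-0.05,-0.1],"turn": [0,0,5]}
    - {"delta_pos": [0,-0.05,-0.1],"turn": [0,0,10]}
    - {"delta_pos": [0,-0.05,-0.1],"turn": [0,0,15]}
    - {"delta_pos": [0,-0.05,-0.1],"turn": [0,0,20]}
    - {"delta_pos": [0,-0.05,-0.1],"turn": [0,0,25]}
    - {"delta_pos": [0,-0.05,-0.1],"turn": [0,0,25]}
  squeeze: 45

```text
time: 5.68
tcp_pos: [0.4506, -0.2238, 0.0596]
ee_rot: [0.0, 0.788, 0.616, -0.0]
contact_force: [-1.4, -0.9, 4.0]
finger_gap: 0.338
grip_force: 46.3
```

```bash
python3 -c "
from h import *
state()"
```

```text
t 5.67 tcp [ 0.4506 -0.2238  0.0596] yaw -13.99 F [-1.4  -0.9   4.01] Ftool [-1.21 -1.14 -4.01] M [-0.091  0.48   0.008] gap 28.83 grip 46.3 tilt [ 0.e+00 -3.e-04 -1.e+00]
```

Request:
arm_command:
  deltas:
    - {"delta_pos": [0,0,0],"turn": [0,0,5]}
    - {"delta_pos": [0,0,0],"turn": [0,0,10]}
    - {"delta_pos": [0,0,0],"turn": [0,0,15]}
    - {"delta_pos": [0,0,0],"turn": [0,0,20]}
    - {"delta_pos": [0,0,0],"turn": [0,0,25]}
    - {"delta_pos": [0,0,0],"turn": [0,0,30]}

```text
time: 6.42
tcp_pos: [0.4501, -0.2235, 0.0596]
ee_rot: [-0.0, 0.921, 0.391, -0.001]
contact_force: [-8.4, 3.6, 8.8]
finger_gap: 0.342
grip_force: 47.0
```

```bash
python3 -c "
from h import *
state()
c,cal=snap('wrist'); save(c,'w2.png',1.5)
print(proj(cal,[.451,-.223,.082]))"
```

```text
t 6.42 tcp [ 0.4501 -0.2235  0.0596] yaw -44.01 F [-8.4   3.65  8.77] Ftool [-3.22 -8.59 -8.76] M [0.511 1.526 0.166] gap 29.18 grip 47.0 tilt [-1.4e-03  4.0e-04 -1.0e+00]
[266.14702038 296.62220147]
```

View pics/w2.png

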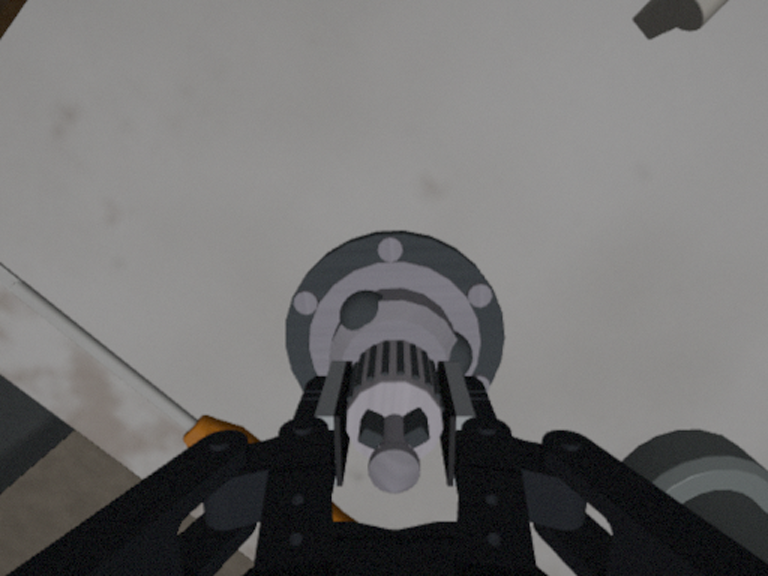

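The sleeve is held between the pads, and the jaws are partly closed round the bit near (395,430). The measured torque is about 0.17 N m, so the sleeve is turning. I'll keep going.

Request:
arm_command:
  deltas:
    - {"delta_pos": [0,-0.08,-0.05],"turn": [0,0,3]}
    - {"delta_pos": [0,-0.08,-0.05],"turn": [0,0,6]}
    - {"delta_pos": [0,-0.08,-0.05],"turn": [0,0,9]}
    - {"delta_pos": [0,-0.08,-0.05],"turn": [0,0,12]}

```text
time: 6.98
tcp_pos: [0.4498, -0.2232, 0.0597]
ee_rot: [0.0, 0.956, 0.293, -0.0]
contact_force: [-2.1, -2.0, -0.6]
finger_gap: 0.337
grip_force: 46.1
```

```bash
python3 -c "
from h import *
state()"
```

```text
t 6.97 tcp [ 0.4498 -0.2232  0.0597] yaw -55.94 F [-2.11 -1.99 -0.61] Ftool [-2.86  0.46  0.61] M [-0.213  0.417  0.267] gap 28.74 grip 46.1 tilt [-6.e-04 -3.e-04 -1.e+00]
```

Request:
arm_command:
  deltas:
    - {"delta_pos": [0,0,0],"turn": [0,0,2]}
    - {"delta_pos": [0,0,0],"turn": [0,0,4]}

```text
time: 7.22
tcp_pos: [0.4498, -0.2231, 0.0597]
ee_rot: [-0.0, 0.966, 0.259, -0.0]
contact_force: [-5.1, -2.1, -0.2]
finger_gap: 0.342
grip_force: 46.1
```

```bash
python3 -c "
from h import *
state()"
```

```text
t 7.22 tcp [ 0.4498 -0.2231  0.0597] yaw -60.02 F [-5.06 -2.09 -0.24] Ftool [-5.43 -0.72  0.24] M [-0.212  0.747  0.423] gap 29.17 grip 46.1 tilt [-7.e-04 -0.e+00 -1.e+00]
```

Request:
arm_command:
  deltas:
    - {"delta_pos": [0,0,0],"turn": [0,0,2]}
    - {"delta_pos": [0,0,0],"turn": [0,0,3]}

```text
time: 7.48
tcp_pos: [0.4501, -0.2229, 0.0597]
ee_rot: [-0.0, 0.972, 0.233, 0.0]
contact_force: [-1.3, 0.7, -1.8]
finger_gap: 0.337
grip_force: 46.8
```

```bash
python3 -c "
from h import *
state()"
```

```text
t 7.47 tcp [ 0.4501 -0.2229  0.0597] yaw -63.03 F [-1.27  0.65 -1.76] Ftool [-0.84 -1.16  1.76] M [0.188 0.229 0.834] gap 28.76 grip 46.8 tilt [ 1.e-04  3.e-04 -1.e+00]
```

Request:
arm_command:
  deltas:
    - {"delta_pos": [0,0,0],"turn": [0,0,2]}
    - {"delta_pos": [0,0,0],"turn": [0,0,3]}

```text
time: 7.72
tcp_pos: [0.4506, -0.2226, 0.0598]
ee_rot: [-0.0, 0.978, 0.207, 0.001]
contact_force: [6.1, 3.7, -5.3]
finger_gap: 0.344
grip_force: 46.7
```

```bash
python3 -c "
from h import *
state()"
```

```text
t 7.72 tcp [ 0.4506 -0.2226  0.0598] yaw -66.08 F [ 6.12  3.75 -5.33] Ftool [ 7.1  -0.94  5.34] M [ 0.783 -1.106  0.878] gap 29.38 grip 46.7 tilt [ 1.5e-03  8.0e-04 -1.0e+00]
```

Request:
arm_command:
  deltas:
    - {"delta_pos": [0,0,0],"turn": [0,0,0]}
    - {"delta_pos": [0,0,0],"turn": [0,0,0]}
    - {"delta_pos": [0,0,0],"turn": [0,0,1.5]}
    - {"delta_pos": [0,0,0],"turn": [0,0,3]}
  squeeze: 70

```text
time: 8.22
tcp_pos: [0.4507, -0.2226, 0.0598]
ee_rot: [-0.0, 0.983, 0.182, 0.001]
contact_force: [7.2, 5.2, -2.8]
finger_gap: 0.331
grip_force: 69.8
```

```bash
python3 -c "
from h import *
state()"
```

```text
t 8.22 tcp [ 0.4507 -0.2226  0.0598] yaw -69.07 F [ 7.21  5.23 -2.84] Ftool [ 8.6  -2.31  2.86] M [ 0.992 -1.214  0.595] gap 28.24 grip 69.8 tilt [ 1.4e-03  7.0e-04 -1.0e+00]
```

Request:
arm_command:
  deltas:
    - {"delta_pos": [0,0,0],"turn": [0,0,0]}
    - {"delta_pos": [0,0,0],"turn": [0,0,0]}
    - {"delta_pos": [0,0,0],"turn": [0,0,0]}
    - {"delta_pos": [0,0,0],"turn": [0,0,0]}
    - {"delta_pos": [0,0,-3],"turn": [0,0,0]}
    - {"delta_pos": [0,0,-7],"turn": [0,0,0]}
    - {"delta_pos": [0,0,-11],"turn": [0,0,0]}
    - {"delta_pos": [0,0,-14],"turn": [0,0,0]}
  fingers: 8.5
  squeeze: 40

```text
time: 9.22
tcp_pos: [0.4501, -0.2231, 0.2017]
ee_rot: [0.0, 0.983, 0.182, 0.001]
contact_force: [-0.7, -0.0, 1.0]
finger_gap: 0.998
grip_force: 0.0
```

```bash
python3 -c "
from h import *
state()
plan([.43,-.30,.20],-35)"
```

```text
t 9.22 tcp [ 0.4501 -0.2231  0.2017] yaw -69.0 F [-0.73 -0.03  1.03] Ftool [-0.69 -0.23 -1.03] M [ 0.028 -0.041  0.058] gap 85.26 grip 0.0 tilt [ 1.2e-03 -7.0e-04 -1.0e+00]
tcp [ 0.4501 -0.2231  0.2017] yaw -69.0 tilt [ 1.2e-03 -7.0e-04 -1.0e+00] delta [-4.63  6.45  0.18] turn [ 7.0e-02 -3.0e-02 -3.4e+01] j [-0.51 -0.25  1.87 -0.    1.53  0.69]
```

```bash
python3 -c "
from h import *
plan([.4935,-.375,.20],-35)"
```

```text
tcp [ 0.4501 -0.2231  0.2017] yaw -69.0 tilt [ 1.2e-03 -7.0e-04 -1.0e+00] delta [-1.39 15.73  0.19] turn [ 7.0e-02 -3.0e-02 -3.4e+01] j [-0.51 -0.25  1.87 -0.    1.53  0.69]
```

Request:
arm_command:
  deltas:
    - {"delta_pos": [-0.3,3,0],"turn": [0,0,-6]}
    - {"delta_pos": [-0.6,6,0],"turn": [0,0,-12]}
    - {"delta_pos": [-0.9,9,0],"turn": [0,0,-18]}
    - {"delta_pos": [-1.2,12,0],"turn": [0,0,-24]}
    - {"delta_pos": [-1.4,14,0],"turn": [0,0,-30]}
    - {"delta_pos": [-1.4,15.7,0],"turn": [0,0,-34]}
    - {"delta_pos": [-1.4,15.7,0],"turn": [0,0,-34]}

```text
time: 10.1
tcp_pos: [0.4932, -0.3753, 0.1993]
ee_rot: [-0.0, 0.887, 0.461, -0.0]
contact_force: [0.2, 0.3, -0.2]
finger_gap: 0.995
grip_force: 0.0
```

Run:
```python
from h import *
state()
c,cal=snap('wrist'); save(c,'w3.png',1.5)
print(proj(cal,[.4935,-.375,.074]),proj(cal,[.4935,-.375,0]))
```

```text
t 10.1 tcp [ 0.4932 -0.3753  0.1993] yaw -35.06 F [ 0.2   0.3  -0.19] Ftool [ 0.36 -0.01  0.19] M [-0.003  0.017  0.026] gap 84.98 grip 0.0 tilt [-6.e-04  4.e-04 -1.e+00]
[264.41541641 193.45945484] [264.12843542 174.24673225]
```

View pics/w3.png

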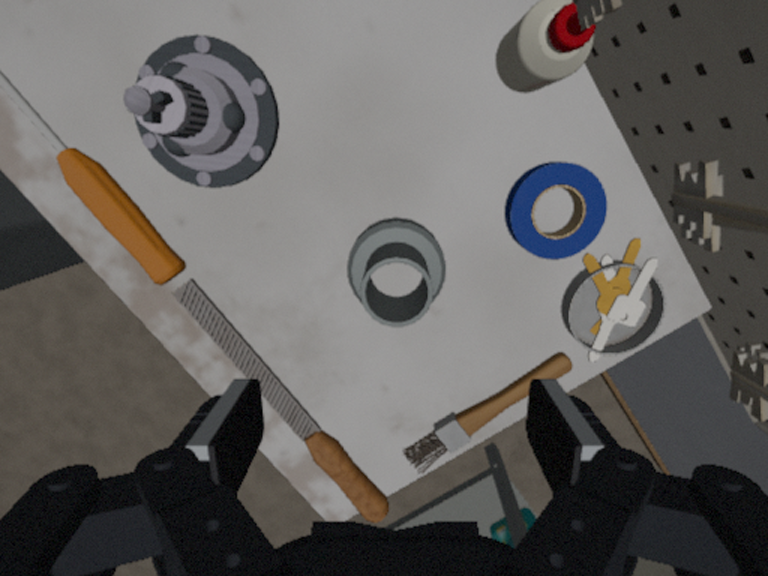

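The wrist view puts the guard's top rim centre at (397,291) in 1.5x pixels. That is 0.5 px from the prediction, so the estimate holds. I'll check the flange bias with the same view.

Run:
```python
from h import *
c,cal=snap('wrist')
print(proj(cal,[.4508,-.2225,.011]),onz(cal,206/1.5,111.5/1.5,.011),onz(cal,264.5,194,.074))
plan([.4935,-.375,.057],-35)
```

```text
[137.57734626  75.37535477] [ 0.45123728 -0.22166666  0.011     ] [ 0.49315135 -0.37485261  0.074     ]
tcp [ 0.4931 -0.3743  0.1996] yaw -35.1 tilt [-3.e-04  3.e-04 -1.e+00] delta [-0.03  0.08 14.26] turn [-0.03 -0.01 -0.1 ] j [-0.69  0.01  1.63  0.    1.5  -0.08]
```

Request:
arm_command:
  deltas:
    - {"delta_pos": [0,0,4],"turn": [0,0,0]}
    - {"delta_pos": [0,0,8],"turn": [0,0,0]}
    - {"delta_pos": [0,0,11],"turn": [0,0,0]}
    - {"delta_pos": [0,0,13],"turn": [0,0,0]}
    - {"delta_pos": [0,0,14],"turn": [0,0,0]}
    - {"delta_pos": [0,0,14.4],"turn": [0,0,0]}
    - {"delta_pos": [0,0,14.4],"turn": [0,0,0]}
    - {"delta_pos": [0,0,14.4],"turn": [0,0,0]}

```text
time: 11.2
tcp_pos: [0.4935, -0.3749, 0.0567]
ee_rot: [0.001, 0.887, 0.462, 0.0]
contact_force: [-0.3, -0.2, 1.3]
finger_gap: 0.994
grip_force: 0.0
```

Request:
arm_command:
  deltas:
    - {"delta_pos": [0,0,0],"turn": [0,0,0]}
    - {"delta_pos": [0,0,0],"turn": [0,0,0]}
    - {"delta_pos": [0,0,0],"turn": [0,0,0]}
    - {"delta_pos": [0,0,0],"turn": [0,0,0]}
    - {"delta_pos": [0,0,0],"turn": [0,0,0]}
    - {"delta_pos": [0,0,0],"turn": [0,0,0]}
  fingers: 3.0
  squeeze: 45

```text
time: 11.95
tcp_pos: [0.4934, -0.3748, 0.0562]
ee_rot: [0.0, 0.887, 0.462, 0.0]
contact_force: [0.3, 0.7, 6.0]
finger_gap: 0.482
grip_force: 46.0
```

```bash
python3 -c "
from h import *
state()
plan([.4935,-.375,.20],-35)"
```

```text
t 11.95 tcp [ 0.4934 -0.3748  0.0562] yaw -35.0 F [0.28 0.72 5.99] Ftool [ 0.75 -0.18 -5.99] M [ 0.097  0.093 -0.026] gap 41.16 grip 46.0 tilt [ 5.e-04 -4.e-04 -1.e+00]
tcp [ 0.4934 -0.3748  0.0562] yaw -35.0 tilt [ 5.e-04 -4.e-04 -1.e+00] delta [-1.000e-02  3.000e-02 -1.438e+01] turn [0.04 0.01 0.  ] j [-0.69  0.11  1.76 -0.    1.26 -0.08]
```

Request:
arm_command:
  deltas:
    - {"delta_pos": [0,0,-1],"turn": [0,0,0]}
    - {"delta_pos": [0,0,-3],"turn": [0,0,0]}
    - {"delta_pos": [0,0,-6],"turn": [0,0,0]}
    - {"delta_pos": [0,0,-9],"turn": [0,0,0]}
    - {"delta_pos": [0,0,-12],"turn": [0,0,0]}
    - {"delta_pos": [0,0,-13.5],"turn": [0,0,0]}
    - {"delta_pos": [0,0,-13.5],"turn": [0,0,0]}

```text
time: 12.82
tcp_pos: [0.4935, -0.3748, 0.192]
ee_rot: [0.001, 0.887, 0.462, 0.0]
contact_force: [0.2, 0.6, -1.0]
finger_gap: 0.481
grip_force: 45.6
```

```bash
python3 -c "
from h import *
state()
plan([.451,-.2225,.19],-35)"
```

```text
t 12.82 tcp [ 0.4935 -0.3748  0.192 ] yaw -35.0 F [ 0.23  0.61 -1.05] Ftool [ 0.64 -0.16  1.05] M [-0.007  0.027 -0.013] gap 41.1 grip 45.6 tilt [ 0.0014 -0.0011 -1.    ]
tcp [ 0.4935 -0.3748  0.192 ] yaw -35.0 tilt [ 0.0014 -0.0011 -1.    ] delta [ 10.04 -12.22   0.18] turn [0.11 0.01 0.  ] j [-0.69  0.02  1.64  0.    1.49 -0.08]
```

Request:
arm_command:
  deltas:
    - {"delta_pos": [1,-1.2,0],"turn": [0,0,0]}
    - {"delta_pos": [3,-3.6,0],"turn": [0,0,0]}
    - {"delta_pos": [5,-6,0],"turn": [0,0,0]}
    - {"delta_pos": [7,-8.5,0],"turn": [0,0,0]}
    - {"delta_pos": [9,-11,0],"turn": [0,0,0]}
    - {"delta_pos": [10,-12.2,0],"turn": [0,0,0]}
    - {"delta_pos": [10,-12.2,0],"turn": [0,0,0]}
    - {"delta_pos": [10,-12.2,0],"turn": [0,0,0]}

```text
time: 13.82
tcp_pos: [0.4508, -0.2232, 0.1906]
ee_rot: [-0.0, 0.887, 0.462, -0.0]
contact_force: [-0.1, 0.3, -0.5]
finger_gap: 0.484
grip_force: 45.7
```

Run:
```python
from h import *
state(); plan([.451,-.2225,.11],-35)
c,cal=snap('wrist'); s,cs=snap('scene')
a=cv2.resize(c,(512,384)); b=s[130:290,130:330]; b=cv2.resize(b,(480,384),interpolation=cv2.INTER_CUBIC)
save(np.hstack([c[120:,100:420],cv2.resize(b,(330,264))]),"w4.png",1.2)
```

```text
t 13.82 tcp [ 0.4508 -0.2232  0.1906] yaw -35.0 F [-0.08  0.29 -0.53] Ftool [ 0.19 -0.23  0.53] M [-0.065 -0.01  -0.002] gap 41.33 grip 45.7 tilt [-3.e-04 -0.e+00 -1.e+00]
tcp [ 0.4508 -0.2232  0.1906] yaw -35.0 tilt [-3.e-04 -0.e+00 -1.e+00] delta [ 0.07 -0.02  8.06] turn [-0.01  0.01 -0.  ] j [-0.51 -0.25  1.88 -0.    1.51  0.1 ]
```

View pics/w4.png

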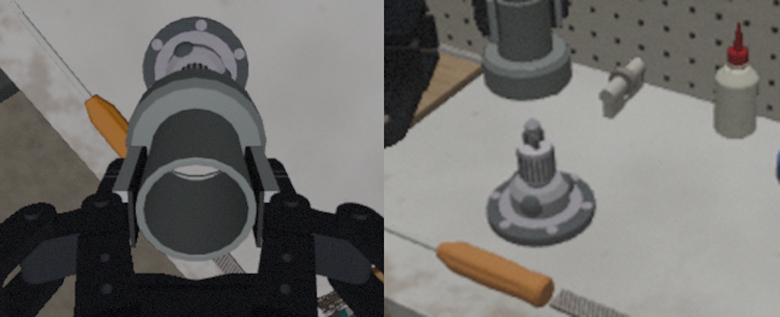

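The guard hangs upright between the pads, directly above the chuck. The bit is at about (533,130) in the right-hand crop. I lower it now.

Request:
arm_command:
  deltas:
    - {"delta_pos": [0.05,0,1],"turn": [0,0,0]}
    - {"delta_pos": [0.05,0,2.5],"turn": [0,0,0]}
    - {"delta_pos": [0.05,0,4],"turn": [0,0,0]}
    - {"delta_pos": [0.05,0,5],"turn": [0,0,0]}
    - {"delta_pos": [0.05,0,6],"turn": [0,0,0]}
    - {"delta_pos": [0.05,0,6.5],"turn": [0,0,0]}

```text
time: 14.68
tcp_pos: [0.4508, -0.2223, 0.1252]
ee_rot: [-0.0, 0.887, 0.462, -0.0]
contact_force: [0.6, 0.8, -0.8]
finger_gap: 0.483
grip_force: 45.7
```

```bash
python3 -c "
from h import *
state()"
```

```text
t 14.68 tcp [ 0.4508 -0.2223  0.1252] yaw -35.0 F [ 0.64  0.8  -0.85] Ftool [1.02 0.06 0.85] M [-0.013  0.035  0.01 ] gap 41.22 grip 45.7 tilt [-4.e-04  2.e-04 -1.e+00]
```

Request:
arm_command:
  deltas:
    - {"delta_pos": [0,0,0.8],"turn": [0,0,0]}
    - {"delta_pos": [0,0,1.6],"turn": [0,0,0]}
    - {"delta_pos": [0,0,2.4],"turn": [0,0,0]}
    - {"delta_pos": [0,0,3.0],"turn": [0,0,0]}
    - {"delta_pos": [0,0,3.0],"turn": [0,0,0]}

```text
time: 15.3
tcp_pos: [0.4508, -0.2222, 0.0953]
ee_rot: [-0.0, 0.887, 0.462, -0.0]
contact_force: [1.4, -1.1, -0.2]
finger_gap: 0.484
grip_force: 45.7
```

```bash
python3 -c "
from h import *
state()"
```

```text
t 15.3 tcp [ 0.4508 -0.2222  0.0953] yaw -35.0 F [ 1.35 -1.06 -0.21] Ftool [-0.09  1.71  0.21] M [ 0.008 -0.01   0.073] gap 41.33 grip 45.7 tilt [-7.e-04  4.e-04 -1.e+00]
```

Next I press down in small steps. The balls should meet the bead at TCP z of about 0.085 and give way at about 0.077, with the guard home at about 0.068.

Request:
arm_command:
  deltas:
    - {"delta_pos": [0,0,0.4],"turn": [0,0,0]}
    - {"delta_pos": [0,0,0.8],"turn": [0,0,0]}
    - {"delta_pos": [0,0,1.1],"turn": [0,0,0]}
    - {"delta_pos": [0,0,1.1],"turn": [0,0,0]}

```text
time: 15.8
tcp_pos: [0.451, -0.2224, 0.0849]
ee_rot: [0.0, 0.887, 0.462, 0.0]
contact_force: [-0.1, 0.6, 1.9]
finger_gap: 0.48
grip_force: 46.1
```

```bash
python3 -c "
from h import *
state()"
```

```text
t 15.8 tcp [ 0.451  -0.2224  0.0849] yaw -35.0 F [-0.05  0.58  1.86] Ftool [ 0.45 -0.38 -1.86] M [ 0.076  0.114 -0.001] gap 40.97 grip 46.1 tilt [ 1.e-04 -0.e+00 -1.e+00]
```

Request:
arm_command:
  deltas:
    - {"delta_pos": [0,0,0.15],"turn": [0,0,0]}
    - {"delta_pos": [0,0,0.3],"turn": [0,0,0]}
    - {"delta_pos": [0,0,0.4],"turn": [0,0,0]}
    - {"delta_pos": [0,0,0.4],"turn": [0,0,0]}

```text
time: 16.3
tcp_pos: [0.4515, -0.2226, 0.0822]
ee_rot: [0.001, 0.887, 0.462, 0.001]
contact_force: [-1.5, 1.7, 13.5]
finger_gap: 0.481
grip_force: 47.2
```

```bash
python3 -c "
from h import *
state()"
```

```text
t 16.3 tcp [ 0.4515 -0.2226  0.0822] yaw -35.0 F [-1.49  1.73 13.53] Ftool [  0.57  -2.19 -13.53] M [ 0.499  0.578 -0.064] gap 41.07 grip 47.2 tilt [ 1.6e-03 -7.0e-04 -1.0e+00]
```

Request:
arm_command:
  deltas:
    - {"delta_pos": [0,0,0.1],"turn": [0,0,0]}
    - {"delta_pos": [0,0,0.2],"turn": [0,0,0]}
    - {"delta_pos": [0,0,0.3],"turn": [0,0,0]}

```text
time: 16.68
tcp_pos: [0.4515, -0.2226, 0.0794]
ee_rot: [0.001, 0.887, 0.462, 0.0]
contact_force: [-3.3, 3.0, 15.7]
finger_gap: 0.485
grip_force: 47.4
```

```bash
python3 -c "
from h import *
state()"
```

```text
t 16.68 tcp [ 0.4515 -0.2226  0.0794] yaw -35.0 F [-3.33  2.97 15.71] Ftool [  0.53  -4.4  -15.72] M [ 0.707  0.877 -0.012] gap 41.41 grip 47.4 tilt [ 1.4e-03 -6.0e-04 -1.0e+00]
```

Request:
arm_command:
  deltas:
    - {"delta_pos": [0,0,0.1],"turn": [0,0,0]}
    - {"delta_pos": [0,0,0.2],"turn": [0,0,0]}

```text
time: 16.92
tcp_pos: [0.4512, -0.2224, 0.0768]
ee_rot: [0.0, 0.887, 0.462, 0.0]
contact_force: [-3.0, 3.1, 7.5]
finger_gap: 0.485
grip_force: 46.6
```

```bash
python3 -c "
from h import *
state()"
```

```text
t 16.93 tcp [ 0.4512 -0.2224  0.0768] yaw -35.0 F [-3.04  3.13  7.55] Ftool [ 0.82 -4.28 -7.55] M [ 0.498  0.547 -0.015] gap 41.38 grip 46.6 tilt [ 8.e-04 -3.e-04 -1.e+00]
```

Request:
arm_command:
  deltas:
    - {"delta_pos": [0,-0.04,0.2],"turn": [0,0,0]}
    - {"delta_pos": [0,-0.04,0.4],"turn": [0,0,0]}
    - {"delta_pos": [0,-0.04,0.6],"turn": [0,0,0]}
    - {"delta_pos": [0,-0.04,0.6],"turn": [0,0,0]}

```text
time: 17.42
tcp_pos: [0.4503, -0.222, 0.0692]
ee_rot: [-0.0, 0.887, 0.462, -0.0]
contact_force: [1.5, -0.3, -5.7]
finger_gap: 0.48
grip_force: 46.2
```

```bash
python3 -c "
from h import *
state()"
```

```text
t 17.43 tcp [ 0.4503 -0.222   0.0692] yaw -35.0 F [ 1.52 -0.31 -5.69] Ftool [0.62 1.43 5.69] M [-0.159 -0.36   0.005] gap 41.01 grip 46.2 tilt [-8.e-04  5.e-04 -1.e+00]
```

Request:
arm_command:
  deltas:
    - {"delta_pos": [0,0,0.1],"turn": [0,0,0]}
    - {"delta_pos": [0,0,0.2],"turn": [0,0,0]}
    - {"delta_pos": [0,0,0.2],"turn": [0,0,0]}

```text
time: 17.8
tcp_pos: [0.4507, -0.2222, 0.0682]
ee_rot: [0.0, 0.887, 0.462, 0.0]
contact_force: [-1.9, 0.8, 3.5]
finger_gap: 0.482
grip_force: 47.1
```

```bash
python3 -c "
from h import *
state()"
```

```text
t 17.8 tcp [ 0.4507 -0.2222  0.0682] yaw -35.0 F [-1.95  0.76  3.55] Ftool [-0.49 -2.03 -3.55] M [ 0.129  0.32  -0.041] gap 41.2 grip 47.1 tilt [ 1.e-04 -1.e-04 -1.e+00]
```

Request:
arm_command:
  deltas:
    - {"delta_pos": [0,0,0.05],"turn": [0,0,0]}
    - {"delta_pos": [0,0,0.1],"turn": [0,0,0]}
    - {"delta_pos": [0,0,0.1],"turn": [0,0,0]}
    - {"delta_pos": [0,0,0.1],"turn": [0,0,0]}

```text
time: 18.3
tcp_pos: [0.4507, -0.2222, 0.0682]
ee_rot: [0.0, 0.887, 0.462, 0.0]
contact_force: [-9.9, 3.6, 17.4]
finger_gap: 0.479
grip_force: 48.7
```

```bash
python3 -c "
from h import *
state()"
```

```text
t 18.3 tcp [ 0.4507 -0.2222  0.0682] yaw -35.0 F [-9.87  3.58 17.36] Ftool [ -2.73 -10.13 -17.37] M [ 0.806  1.437 -0.025] gap 40.92 grip 48.7 tilt [ 2.e-04 -2.e-04 -1.e+00]
```

Request:
arm_command:
  deltas:
    - {"delta_pos": [0,-0.04,-0.03],"turn": [0,0,0]}
    - {"delta_pos": [0,-0.04,-0.03],"turn": [0,0,0]}
    - {"delta_pos": [0,-0.04,-0.03],"turn": [0,0,0]}

```text
time: 18.68
tcp_pos: [0.4507, -0.2221, 0.0682]
ee_rot: [0.001, 0.887, 0.462, 0.0]
contact_force: [-2.1, 1.5, 10.0]
finger_gap: 0.485
grip_force: 48.0
```

Run:
```python
from h import *
state()
c,cal=snap('wrist'); s,cs=snap('scene')
b=s[150:270,150:300]
save(np.hstack([c[120:,100:420],cv2.resize(b,(330,264),interpolation=cv2.INTER_CUBIC)]),"w5.png",1.2)
state()
```

```text
t 18.68 tcp [ 0.4507 -0.2221  0.0682] yaw -35.0 F [-2.06  1.51 10.03] Ftool [  0.05  -2.54 -10.04] M [0.254 0.527 0.022] gap 41.44 grip 48.0 tilt [ 1.e-03 -7.e-04 -1.e+00]
t 18.77 tcp [ 0.4507 -0.2221  0.0682] yaw -35.0 F [-3.48  0.52  9.19] Ftool [-1.57 -3.13 -9.19] M [ 0.223  0.556 -0.072] gap 41.05 grip 48.0 tilt [ 1.e-03 -7.e-04 -1.e+00]
```

View pics/w5.png

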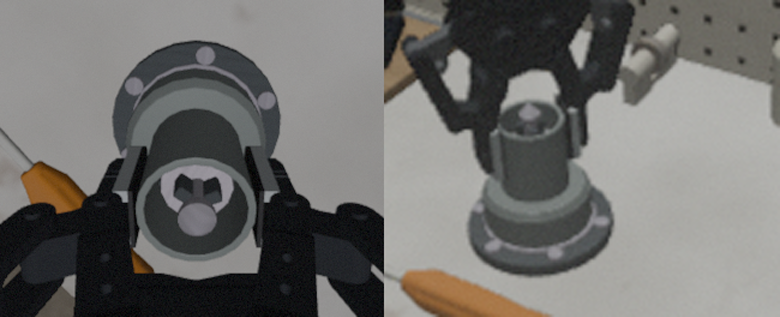

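The guard's foot sits flat on the seat, with the bit and jaws centred in the neck near (197,200). I'll hold briefly to confirm the force is steady, then hand in.

Request:
arm_command:
  deltas:
    - {"delta_pos": [0,0,0.01],"turn": [0,0,0]}
    - {"delta_pos": [0,0,0.01],"turn": [0,0,0]}
    - {"delta_pos": [0,0,0.01],"turn": [0,0,0]}
    - {"delta_pos": [0,0,0.01],"turn": [0,0,0]}

```text
time: 19.27
tcp_pos: [0.4506, -0.2221, 0.0681]
ee_rot: [0.001, 0.887, 0.462, 0.0]
contact_force: [-2.7, 1.8, 10.5]
finger_gap: 0.48
grip_force: 48.1
```

```bash
python3 -c "
from h import *
state(); z=arm.get_obs()['contact_force'][2]
print(arm.close_job() if 8.5<z<13 else 'not closed')"
```

```text
t 19.27 tcp [ 0.4506 -0.2221  0.0681] yaw -35.0 F [-2.7   1.76 10.52] Ftool [ -0.1   -3.21 -10.52] M [0.305 0.688 0.006] gap 40.95 grip 48.1 tilt [ 1.e-03 -7.e-04 -1.e+00]
the job is handed in; nothing more can be done
None
```

The job is handed in at 19.3 s: the sleeve was turned until its torque reached about 0.9 N m (jaws tight), and the guard snapped past the catches and is on the seat, still gripped and pressed down at about 10.5 N; its verdict was not shown.

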